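# File a cellar record box in the packed index row

## Task

Swing the label press's sprung arm up and over until it stays open by itself and take out the blue-labelled record box. File it upright and fully home in the wooden tray's packed row, directly beside the other blue-labelled box on its bookend side, by sliding neighbours and the brass bookend apart; do not lift the row's boxes out and do not force the new box in. Leave all six boxes standing in the tray, the press open, and the other things on the table where they are.

Things in the scene. Friction and masses are not known exactly. Their poses are not given: they have to be found in the camera images.
- box_new: Narrow hard record box of dark wood, 60 mm deep (own x) by 28 mm thick (own y) by 100 mm tall (own z), edges rounded 3 mm, about 0.18 kg (varies 0.7 to 1.4 times); origin at the centre of its underside. Label colour on its top and on both 28 mm wide narrow faces: BLUE. The one to file: stands in the label press 10 mm above the table, axes parallel to the press's, under the sprung arm.
- box_blue: Narrow hard record box of dark wood, 60 mm deep (own x) by 28 mm thick (own y) by 100 mm tall (own z), edges rounded 3 mm, about 0.18 kg (varies 0.7 to 1.4 times); origin at the centre of its underside. Label colour on its top and on both 28 mm wide narrow faces: BLUE. The twin, already in the tray row; anywhere among the four places nearest the fixed end wall.
- box_red: Narrow hard record box of dark wood, 60 mm deep (own x) by 28 mm thick (own y) by 100 mm tall (own z), edges rounded 3 mm, about 0.18 kg (varies 0.7 to 1.4 times); origin at the centre of its underside. Label colour on its top and on both 28 mm wide narrow faces: RED. In the tray row, anywhere among the four places nearest the fixed end wall.
- box_yellow: Narrow hard record box of dark wood, 60 mm deep (own x) by 28 mm thick (own y) by 100 mm tall (own z), edges rounded 3 mm, about 0.18 kg (varies 0.7 to 1.4 times); origin at the centre of its underside. Label colour on its top and on both 28 mm wide narrow faces: YELLOW. In the tray row, anywhere among the four places nearest the fixed end wall.
- box_green: Narrow hard record box of dark wood, 60 mm deep (own x) by 28 mm thick (own y) by 100 mm tall (own z), edges rounded 3 mm, about 0.18 kg (varies 0.7 to 1.4 times); origin at the centre of its underside. Label colour on its top and on both 28 mm wide narrow faces: GREEN. In the tray row, anywhere among the four places nearest the fixed end wall.
- box_white: Narrow hard record box of dark wood, 60 mm deep (own x) by 28 mm thick (own y) by 100 mm tall (own z), edges rounded 3 mm, about 0.18 kg (varies 0.7 to 1.4 times); origin at the centre of its underside. Label colour on its top and on both 28 mm wide narrow faces: WHITE. In the tray row, always last, next to the bookend.
- tray: Pale wooden index tray fixed to the table; origin at the centre of its underside, row along its own y. Floor top 6 mm above the table; 64 mm wide inside (own x); 5 mm thick lips on both long sides reach 16 mm above the table. Above them the boxes' narrow faces stand free, so a box can be gripped across its 60 mm depth. The boxes' axes are parallel to the tray's.
- tray_wall (a point): Foot of the fixed end wall's inner face, at tray y = -105 mm, on the tray floor; the wall is 12 mm thick, its top 85 mm above the table. Five boxes stand side by side from here on, gaps of about 1 mm, then the bookend. At the start no gap takes a box; with the bookend out at its stop there is room for six boxes plus only 3 mm in all.
- bookend (a joint): Travel of the brass bookend along the tray's +y (away from the fixed wall), m: 0 to 0.0265 (hard stop); the start is near 0. A drag of about 2 N holds it where it is left; it has no spring. Plate 60 mm (x) by 18 mm (y), top 92 mm above the table.
- bookend_face (a point): Point on the bookend's face that touches the row, 91 mm above the table, mid-width.
- stand: Label press fixed to the table: dark steel base 110 (own x) by 190 mm (own y, from -75 to +115), 10 mm thick; origin under the centre of the box's place. 8 mm high steel lips around the place leave 1.5 mm of play all round the box. Two red posts (reaching 122 mm above the table, y = 65 to 91 mm, outer sides at x = +-23 mm) carry the arm's hinge.
- clamp (a joint): Angle of the sprung hold-down arm, rad: 0 = down, level on the box; grows as the free end is lifted up and over towards the stand's +y, hard stop at 1.9. Over-centre spring: below about 0.85 rad it snaps back down, beyond that it swings on by itself to the stop and stays open. About 5 N at the red grip starts it upward; the force falls to nothing at 0.85 rad.
- clamp_grip (a point): Centre of the red cross-bar at the arm's free end: 16 mm diameter, 22 mm long along the stand's x, 123 mm above the table when down, 54 mm to the -y side of the box's centre. From it the steel arm, 16 mm wide and 10 mm thick, runs over the box to the hinge. Pinched on its two ends, the bar can turn between the fingers.
- clamp_hinge (a point): The arm's hinge axis (along the stand's x), 120 mm above the table, 78 mm to the +y side of the box's centre; the red grip circles it at 132 mm.
- cup: White mug, 72 mm across, 80 mm high, handle; bystander; origin under its centre.
- jar: Amber glass jar with brass lid, 68 mm across, 100 mm high; bystander; origin under its centre.
- brush: Hand brush lying on the table; bystander; origin under its middle.
- tags: Orange block of bottle tags, 90 by 60 by 20 mm; bystander; origin under its centre.
- halfbottle: Half bottle of dark green glass standing, 56 mm across, 220 mm high; bystander; origin under its centre.
There are look-alikes about, which are no part of the job. Leave any turquoise look-alike of the box_new alone.

How it is judged:
On the way, in this order (a step that is already met when the one before it is completed fails the run):
1. the press's arm has been swung past its hold-open point and stays open (over 1.5 rad) (value of joint clamp above 1.5 rad), for 0.2 s.
2. the new box is taken out of the press (horizontal distance between box_new and stand above 0.06 m), for 0.1 s.
At the end, for the whole second after the job is handed in: The new box stands beside the blue one on its bookend side (centres 26 to 34.5 mm apart), square to the tray within 0.08 rad; all six boxes are at rest on the tray floor (within 3 mm), within 7 mm of its middle line, upright within 0.06 rad; the press is open (over 1.5 rad) (z of each of box_blue, box_red, box_yellow, box_green, box_white, box_new in the frame of tray below 0.009 m and x of box_blue in the frame of tray between -0.007 and 0.007 m and angle between each of box_blue, box_red, box_yellow, box_green, box_white, box_new's own z axis and vertical below 0.06 rad and linear speed of each of box_blue, box_red, box_yellow, box_green, box_white, box_new below 0.02 m/s and x of box_red in the frame of tray between -0.007 and 0.007 m and x of box_yellow in the frame of tray between -0.007 and 0.007 m and x of box_green in the frame of tray between -0.007 and 0.007 m and x of box_white in the frame of tray between -0.007 and 0.007 m and x of box_new in the frame of tray between -0.007 and 0.007 m and y of box_new in the frame of box_blue between 0.026 and 0.0345 m and angle between the y axis of box_new and the y axis of tray, either way round below 0.08 rad and value of joint clamp above 1.5 rad); the robot touches nothing.
It fails at once if a bystander (mug, jar, brush, tag block, half bottle) is moved by more than 40 mm (distance of any of cup, jar, brush, tags, halfbottle from where it was at the start of the episode above 0.04 m).
It fails at once if a box of the row is lifted more than 30 mm off the tray floor (z of any of box_blue, box_red, box_yellow, box_green, box_white in the frame of tray above 0.036 m).
It fails at once if the new box is forced against a box of the row with more than 60 N (contact force between box_new and box_blue above 60 N or contact force between box_new and box_red above 60 N or contact force between box_new and box_yellow above 60 N or contact force between box_new and box_green above 60 N or contact force between box_new and box_white above 60 N).
It also fails if it takes over 67 s, if anything falls off the work surface, if the arm or the gripper's body presses on something with over 40 N, if the wrist force passes 120 N, or if a joint passes its speed limit or range.

## Robot

A 6-joint arm with a two-finger parallel gripper is mounted at the origin on the work surface. World frame = base frame: x ahead of the robot, y to its left, z up, the work surface at z = 0. Lengths are in m, angles in rad, forces in N, time in s.
With the tool pointing down it reaches from about 0.375 to 0.975 m from the base axis. Payload 3.8 kg.
Tool frame: the origin (TCP) lies midway between the tips of the shut fingers; the grasp point (between the pads) lies 19 mm behind it; z points along the fingers, y is the line along which they close (so a half turn about z gives the same grasp; the last joint's range is limited). The gripper opens to 88 mm and grips with 3 to 60 N. Pads are 18 mm wide; open, the fingers measure 123 mm over their backs; the gripper's body (75 mm by 187 mm) begins 45 mm behind the grasp point.
Start: joints at [-1.155, 0.264, 1.604, -0, 1.274, -0.037], TCP at [0.295, -0.607, 0.21] pointing down, gripper open.
Joint ranges: [-2.63, 2.63], [-0.94, 2.18], [0.31, 2.57], [-1.31, 4.45], [0, 2.66], [-2.55, 2.55]. Speed limits (rad/s): [2.57, 2.57, 3.14, 3.14, 3.14, 3.14].

## Interface

Orientations are given as a rotation vector (axis times angle).
In Python, from cell import manip, inverse_kinematics, cams, order gives the robot as it stands. Calls block until the motion is done:
- manip.move_pose(position, orientation): joint-space move of the TCP to a pose.
- manip.move_linear(position, rate=0.15, rot=None): straight line of the TCP; rot=None keeps the orientation; rate is the mean speed in m/s.
- manip.set_joints(angles): joint-space move.
- manip.set_gripper(opening, force=None): finger opening in m; force is the grip in N (None keeps the last); returns when the fingers have stopped.
- manip.dwell(seconds).
- inverse_kinematics(position, orientation): joint angles nearest the present ones, or None.
- manip.state(): the state.
- cams.capture(name): name is "side" or "top"; returns a dict with "image" (384x512x3 uint8, blue, green, red), "z_map" (384x512 float32, m along the optical axis (not along the pixel's ray), 0 where there is no reading), "intrinsics" (3x3 intrinsics, pixels), "position" and "orientation" of the camera in the world. Camera axes: x right, y down, z forward; pixel columns grow to the right and rows downward; lengths in m; the calibration is good to about 2 mm. A picture is of the moment at which its call begins.
A pose or a line that the arm cannot do raises manip.IKError and nothing moves.
- order.close_job(): hands the job in; it is judged then, once.
The state is a dict: "clock": time; "joint_pos": joint angles; "joint_velocities": joint speeds; "tau": joint torques, N m; "tool_pos": TCP position; "tcp_rot": TCP orientation; "contact_force": force on the tool from outside, world axes, zero at the start; "moment": the same for the moment, N m; "gripper_width": finger opening in m; "grasp_force": force on a finger pad.
Only numpy, scipy, OpenCV 4.12 (cv2) and the standard library are available. Lean on these libraries where they do the work, as an engineer would, in place of code of your own. Each camera call takes 0.05 s, during which the arm holds its last target. There are 200 camera calls.

## Working session

There is one attempt and no reset: what is moved stays moved. The work goes in short steps, each a Python script; the robot and the scene stay as the last script left them, time stands still between calls to the robot, and variables do not carry over. Pictures are saved under pics/ and viewed, at most 10 in all, crops included, and the job is handed in when it is done.

```bash
ls; mkdir -p pics
python3 - <<'E'
from cell import manip,cams
import cv2,numpy as np
for n in("top","side"):
    c=cams.capture(n); cv2.imwrite(f"pics/{n}0.png",c["image"]); np.savez(f"{n}0.npz",**c)
    print(n,c["intrinsics"],c["position"],c["orientation"])
print(manip.state())
E
```

```text
pics
top [[386.61418602   0.         257.95916453]
 [  0.         386.61418602 189.65621578]
 [  0.           0.           1.        ]] [0.34680071 0.020016   1.1465383 ] [-2.15041568  2.11846158 -0.20379091]
side [[360.20427864   0.         257.39707058]
 [  0.         360.20427864 196.09261496]
 [  0.           0.           1.        ]] [-0.10668405 -0.65079578  0.63471646] [-1.98225287  0.80175798 -0.48714893]
{'clock': 0.1, 'joint_pos': array([-1.15489435e+00,  2.64663431e-01,  1.60523892e+00, -2.47933885e-05,
        1.27369920e+00, -3.69056521e-02]), 'joint_velocities': array([ 1.40357090e-03,  6.17922443e-05, -3.51174588e-03, -2.64775841e-04,
       -2.55538692e-03,  4.75695700e-04]), 'tau': array([ 1.52273028e-04, -5.03619182e+01, -3.58072114e+01,  7.30734877e-02,
        2.33810552e-02, -6.74840135e-05]), 'tool_pos': array([ 0.29501025, -0.60633873,  0.20882146]), 'tcp_rot': array([-3.05949818e+00, -7.04776917e-01,  6.30568321e-04]), 'contact_force': array([-0.67284182, -0.11245268,  0.37533697]), 'moment': array([0.0245443 , 0.04363133, 0.00036657]), 'grasp_force': 0.0, 'gripper_width': 0.0882072590481896}
```

View pics/top0.png

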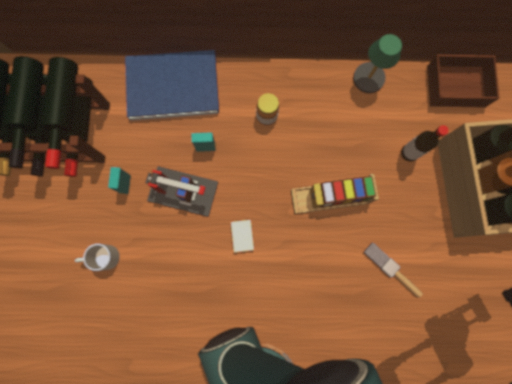

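View pics/side0.png

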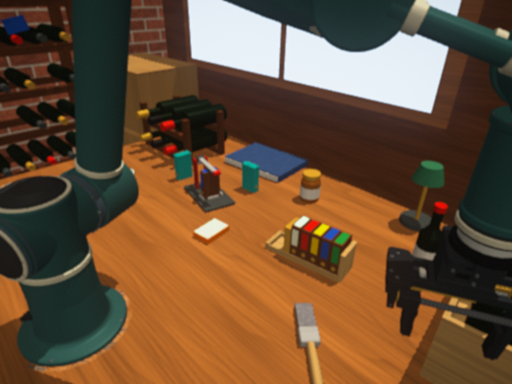

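The top view shows the press at about (182,190), with turquoise look-alikes at (119,180) and (203,142). The tray is at about (335,194). From the right, the row reads green, blue, yellow, red, white, then the brass bookend at (319,194). The new box is the one with blue showing under the white/red arm in the press, at (182,190).

```bash
cat > h.py <<'E'
import numpy as np,cv2
from scipy.spatial.transform import Rotation as R
def rays(c,px):
    px=np.atleast_2d(px).astype(float); K=c["intrinsics"]
    d=np.c_[(px[:,0]-K[0,2])/K[0,0],(px[:,1]-K[1,2])/K[1,1],np.ones(len(px))]
    return d@R.from_rotvec(c["orientation"]).as_matrix().T
def onplane(c,px,z):
    d=rays(c,px); p=c["position"]; return p+d*((z-p[2])/d[:,2])[:,None]
def cloud(c):
    h,w=c["z_map"].shape; u,v=np.meshgrid(np.arange(w),np.arange(h))
    return (c["position"]+rays(c,np.c_[u.ravel(),v.ravel()])*c["z_map"].reshape(-1,1)).reshape(h,w,3)
def blobs(c,lo,hi,roi,amin=8):
    hsv=cv2.cvtColor(c["image"],cv2.COLOR_BGR2HSV); m=cv2.inRange(hsv,lo,hi)
    k=np.zeros_like(m); x0,y0,x1,y1=roi; k[y0:y1,x0:x1]=m[y0:y1,x0:x1]
    n,l,s,ce=cv2.connectedComponentsWithStats(k); return [(ce[i],s[i,4],l==i) for i in range(1,n) if s[i,4]>=amin]
E
python3 - <<'E'
from h import *
c=dict(np.load("top0.npz")); s=dict(np.load("side0.npz"))
im=c["image"]; a=cv2.resize(im[160:222,140:225],None,fx=4.6,fy=4.6,interpolation=2); b=cv2.resize(im[165:222,285:385],None,fx=4,fy=4,interpolation=2)
si=s["image"]; d=cv2.resize(si[145:215,170:270],None,fx=3.9,fy=3.9); e=cv2.resize(si[205:285,260:360],None,fx=3.9,fy=3.9)
o=np.zeros((600,800,3),np.uint8)
for im_,x,y in((a,0,0),(b,395,0),(d,0,290),(e,400,286)): 
    o[y:y+im_.shape[0],x:x+im_.shape[1]]=im_[:600-y,:800-x]
cv2.imwrite("pics/crop.png",o)
P=cloud(c)
roi=(285,165,385,222)
for n,lo,hi in(("green",(45,80,40),(80,255,255)),("blue",(105,120,60),(125,255,255)),("yel",(22,150,80),(32,255,255)),("red",(0,180,80),(6,255,255)),("white",(0,0,150),(180,60,255))):
  for r in((roi),(140,160,225,222)):
    for ce,ar,m in blobs(c,lo,hi,r): print(n,ce.round(1),ar,np.median(P[m],0).round(4),onplane(c,ce,.106)[0].round(4))
# depth segment: base of the press and tray tops
for nm,r,z0,z1 in(("rowtop",roi,.095,.12),("traylips",roi,.008,.03),("base",(135,155,230,225),.004,.016)):
    x0,y0,x1,y1=r; Q=P[y0:y1,x0:x1].reshape(-1,3); Q=Q[(Q[:,2]>z0)&(Q[:,2]<z1)]
    q=cv2.minAreaRect((Q[:,:2]*1000).astype(np.float32)); print(nm,len(Q),q)
E
```

```text
green [369.1 186.1] 115 [ 0.549  -0.2975  0.1058] [ 0.5483 -0.2978  0.106 ]
blue [358.9 187.3] 82 [ 0.5451 -0.2697  0.1058] [ 0.5444 -0.2697  0.106 ]
blue [184.5 179.7] 17 [0.5566 0.2102 0.1086] [0.5578 0.2094 0.106 ]
blue [180.7 191.9] 23 [0.5231 0.2167 0.1097] [0.5239 0.218  0.106 ]
yel [348.7 189. ] 165 [ 0.5393 -0.2419  0.1057] [ 0.5393 -0.2415  0.106 ]
yel [318.4 194.1] 90 [ 0.5241 -0.1616  0.0909] [ 0.5237 -0.1578  0.106 ]
red [338.5 190.2] 82 [ 0.536  -0.2132  0.106 ] [ 0.5355 -0.2132  0.106 ]
red [156.4 171.4] 15 [0.5772 0.2843 0.1205] [0.5798 0.2874 0.106 ]
red [152.2 185.2] 26 [0.5388 0.2928 0.1208] [0.541  0.2964 0.106 ]
red [201.6 190. ] 23 [0.526  0.1576 0.1278] [0.5299 0.1615 0.106 ]
white [328.  191.7] 145 [ 0.5303 -0.1841  0.1059] [ 0.531  -0.1844  0.106 ]
white [178.6 184.4] 253 [0.5421 0.2197 0.1238] [0.5445 0.2248 0.106 ]
rowtop 1131 ((539.6705932617188, -235.14788818359375), (61.58381271362305, 151.0374298095703), 8.671454429626465)
traylips 374 ((535.30517578125, -206.55084228515625), (74.19036102294922, 225.18206787109375), 8.326330184936523)
base 1590 ((550.8448486328125, 234.76828002929688), (209.85198974609375, 276.9625549316406), 1.5852967500686646)
```

View pics/crop.png

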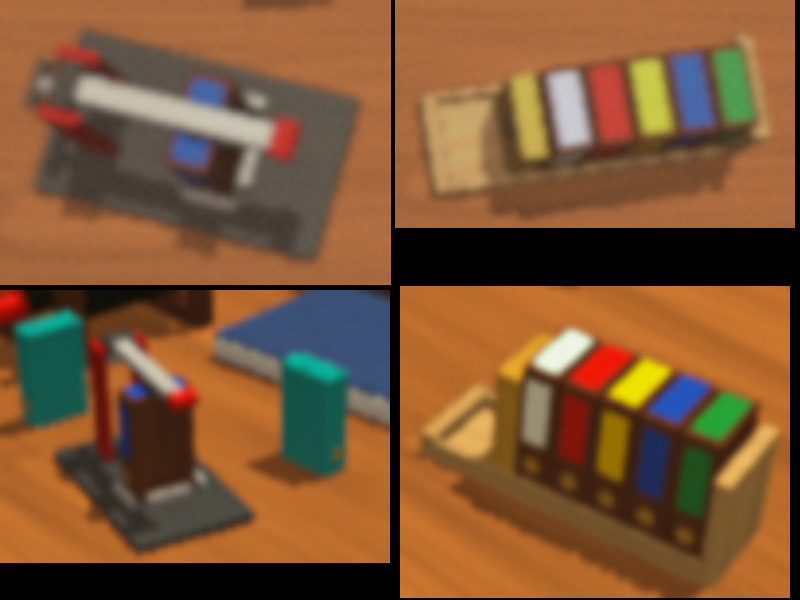

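The crop confirms it: the dark box with blue label halves under the arm in the press is box_new. The row from the wall (right) is green, blue, yellow, red, white, bookend. The target slot is between blue and yellow. Next I open the press.

```bash
cat >> h.py <<'E'
from cell import manip,cams,inverse_kinematics,order
def down(yaw):
    "tool down, fingers closing along the direction yaw; of the two half turns the one with the smaller last joint"
    y=np.array([np.cos(yaw),np.sin(yaw),0]); z=np.array([0,0,-1.])
    return [R.from_matrix(np.c_[np.cross(s*y,z),s*y,z]).as_rotvec() for s in(1,-1)]
def best(p,yaw):
    c=[(abs(q[5]),i) for i,r in enumerate(down(yaw)) if (q:=inverse_kinematics(p,r)) is not None]
    return down(yaw)[min(c)[1]]
def st(msg=""):
    s=manip.state(); print(msg,round(s["clock"],1),s["tool_pos"].round(4),"F",s["contact_force"].round(1),"w",round(s["gripper_width"],4),"g",round(s["grasp_force"],1)); return s
E
python3 - <<'E'
from h import *
yaw=np.radians(-13.7); yv=np.array([-np.sin(yaw),np.cos(yaw),0])
g0=np.array([.5265,.159,.123]); H=g0+.132*yv+[0,0,-.003]
r=best(g0,yaw)
manip.move_linear([.32,-.50,.33],rate=.3)
manip.move_pose(g0+[0,0,.10],r)
manip.move_linear(g0+[0,0,-.015],rate=.15); st("at bar")
manip.set_gripper(.0,25); s=st("gripped")
off=s["tool_pos"]-g0
for t in np.arange(.15,1.21,.15):
    a=t+.0227
    manip.move_linear(H+.132*(-np.cos(a)*yv+[0,0,np.sin(a)])+off,rate=.12); st(f"{t:.2f}")
manip.set_gripper(.088); manip.dwell(.4)
manip.move_linear(manip.state()["tool_pos"]+[-.05,-.12,.06],rate=.25); manip.dwell(.2); st("end")
for n in("top","side"):
    c=cams.capture(n); cv2.imwrite(f"pics/{n}1.png",c["image"]); np.savez(f"{n}1.npz",**c)
c=np.load("top1.npz")["image"];d=np.load("side1.npz")["image"]
cv2.imwrite("pics/c1.png",np.hstack([cv2.resize(c[130:240,110:240],(400,338)),cv2.resize(d[130:240,150:280],(400,338))]))
E
```

```text
at bar 4.2 [0.5274 0.1591 0.1089] F [ 0.2 -0.5  1.1] w 0.0882 g 0.0
gripped 5.5 [0.5265 0.159  0.108 ] F [ 0.2  0.1 -0.5] w 0.0004 g 0.0
0.15 5.8 [0.5279 0.1612 0.1287] F [-1.  -0.4  0.1] w 0.0002 g 0.0
0.30 6.1 [0.5286 0.1658 0.1472] F [ 1.  -0.7 -0. ] w 0.0004 g 0.0
0.45 6.4 [0.5303 0.1732 0.1652] F [ 0.2 -1.2  0.2] w 0.0006 g 0.0
0.60 6.8 [0.5328 0.1833 0.1823] F [ 0.3 -0.6 -0.4] w 0.0004 g 0.0
0.75 7.1 [0.5357 0.1957 0.1974] F [-0.2 -1.  -0.6] w 0.0004 g 0.0
0.90 7.4 [0.5392 0.21   0.2104] F [-0.2  0.3  0.5] w 0.0006 g 0.0
1.05 7.7 [0.543  0.2261 0.2211] F [-0.9 -0.8  0.4] w 0.0003 g 0.0
1.20 8.0 [0.5472 0.2436 0.2291] F [0.  1.1 0.3] w 0.0004 g 0.0
end 10.7 [0.4969 0.1244 0.2878] F [ 0.7 -0.6 -0.4] w 0.0881 g 0.0
```

View pics/c1.png

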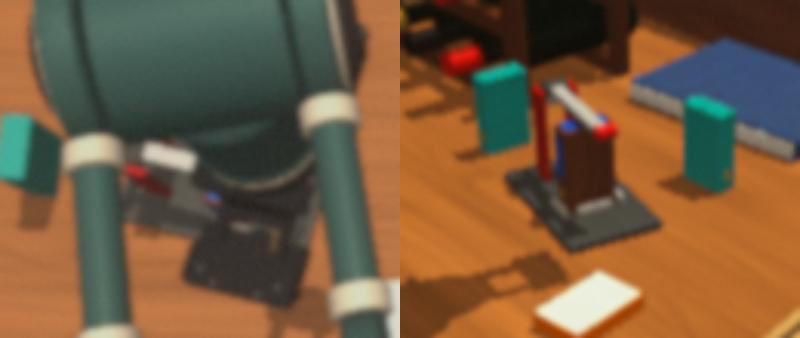

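Right half (side view): the arm is still down, bar at about (216,172) in the full image. The fingers closed on air. I'll cross-check the bar position with both views.

Run:
```python
from h import *
t=dict(np.load("top0.npz")); s=dict(np.load("side0.npz")); s1=dict(np.load("side1.npz"))
for c,r in((s,(170,145,270,215)),(s1,(170,145,270,215)),(t,(190,180,215,200))):
    P=cloud(c)
    for ce,ar,m in blobs(c,(0,150,60),(8,255,255),r):
        print(ce.round(1),ar,np.median(P[m],0).round(4),onplane(c,ce,.127)[0].round(4),P[m].min(0).round(3),P[m].max(0).round(3))
x=manip.state(); print(R.from_rotvec(x["tcp_rot"]).as_matrix().round(3),x["joint_pos"].round(3))
```

```text
[172.9 148.9] 62 [0.605  0.5292 0.0643] [0.5246 0.3984 0.127 ] [-0.107 -0.651 -0.004] [0.706 0.714 0.635]
[205.6 157. ] 13 [0.5767 0.2812 0.1179] [0.5676 0.2656 0.127 ] [-0.107 -0.651 -0.004] [0.753 0.524 0.635]
[195.5 171.7] 118 [0.5356 0.2845 0.0718] [0.4756 0.1979 0.127 ] [-0.107 -0.651 -0.004] [0.708 0.533 0.635]
[216.  173.1] 47 [0.5238 0.1557 0.1219] [0.5168 0.147  0.127 ] [-0.107 -0.651  0.086] [0.564 0.197 0.635]
[172.9 148.9] 61 [0.606  0.5303 0.0632] [0.5248 0.3988 0.127 ] [-0.107 -0.651 -0.004] [0.703 0.716 0.635]
[205.5 157. ] 12 [0.578  0.2806 0.1174] [0.5673 0.2658 0.127 ] [ 0.572  0.27  -0.005] [0.751 0.525 0.12 ]
[195.5 171.6] 117 [0.5354 0.284  0.0707] [0.4762 0.1988 0.127 ] [-0.107 -0.651 -0.004] [0.706 0.535 0.635]
[216.  173.1] 47 [0.5246 0.155  0.1224] [0.5168 0.147  0.127 ] [0.514 0.148 0.086] [0.564 0.199 0.129]
[201.6 189.9] 40 [0.5274 0.1597 0.1279] [0.5265 0.1586 0.127 ] [0.516 0.152 0.006] [0.547 0.17  0.132]
[[ 0.236  0.972 -0.002]
 [ 0.972 -0.236 -0.   ]
 [-0.001 -0.002 -1.   ]] [ 0.196 -0.086  1.841  0.     1.389  0.434]
```

Run:
```python
from h import *
yaw=np.radians(-13.7)
g0=np.array([.526,.158,.123])
manip.move_linear(g0+[0,0,.03],rate=.25)
manip.move_linear(g0+[0,0,-.019],rate=.12); st("at bar")
manip.set_gripper(.036,25); s=st()
c=cams.capture("side"); np.savez("side2.npz",**c)
d=c["image"].copy(); p=s["tool_pos"]
q=R.from_rotvec(c["orientation"]).inv().apply(p-c["position"]); k=c["intrinsics"]@q; print(k[:2]/k[2])
cv2.imwrite("pics/c2.png",cv2.resize(d[110:220,150:280],None,fx=6,fy=5.4,interpolation=2))
```

```text
at bar 12.1 [0.5266 0.158  0.1049] F [ 0.7  0.6 -0.2] w 0.0878 g 0.0
 12.9 [0.5259 0.158  0.1039] F [0.9 0.3 0.3] w 0.0359 g 0.0
[216.36440623 177.58318989]
```

View pics/c2.png

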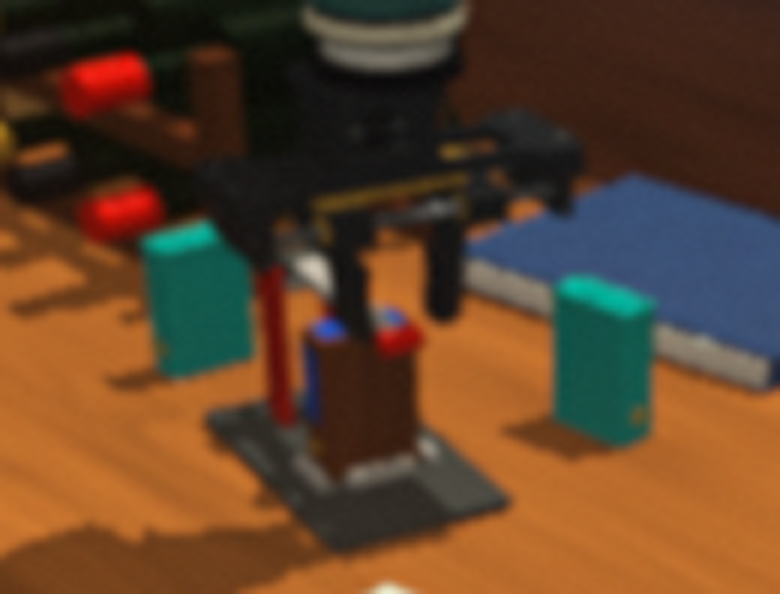

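The two tips appear at about (210,171) and (223,169) in the full image, with the bar at (217,172). That puts the tips above or behind the bar relative to the reported TCP. I'll check with depth.

Run:
```python
from h import *
c=dict(np.load("side2.npz")); P=cloud(c)
v=c["image"].max(2)
for u0,u1 in((204,216),(219,230)):
  for r in range(158,174):
    w=[(P[r,u]*1000).round().astype(int).tolist() for u in range(u0,u1) if v[r,u]<50 and 0<c["z_map"][r,u]<1.3]
    if w: w=np.array(w); print(u0,r,len(w),np.median(w,0))
```

```text
204 158 5 [490. 154. 183.]
204 159 4 [489.5 153.  181.5]
204 160 5 [494. 154. 176.]
204 161 5 [493. 154. 173.]
204 162 5 [492. 152. 170.]
204 163 5 [491. 154. 165.]
204 164 5 [492. 153. 163.]
204 165 5 [493. 156. 160.]
204 166 5 [494. 154. 156.]
204 167 5 [495. 155. 151.]
204 168 5 [494. 153. 148.]
204 169 5 [495. 152. 146.]
204 170 4 [496.  153.5 143. ]
204 171 4 [496.  152.5 139.5]
204 172 3 [496. 150. 136.]
204 173 3 [498. 153. 132.]
219 158 5 [548. 141. 171.]
219 159 5 [545. 141. 168.]
219 160 5 [545. 141. 164.]
219 161 5 [543. 143. 161.]
219 162 5 [544. 140. 158.]
219 163 5 [545. 141. 155.]
219 164 5 [546. 141. 151.]
219 165 4 [543.5 142.  148. ]
219 166 4 [543. 142. 144.]
219 167 4 [543.5 142.  141. ]
219 168 2 [543.  141.5 138. ]
```

The tips really sit about 26 mm above the reported TCP, so I go lower, regrip and swing.

Run:
```python
from h import *
yaw=np.radians(-13.7); yv=np.array([-np.sin(yaw),np.cos(yaw),0])
g0=np.array([.5265,.158,.123]); H=g0+.132*yv+[0,0,-.003]
manip.move_linear(g0+[0,0,-.044],rate=.08); st("low")
manip.set_gripper(.0,25); s=st("gripped")
if s["gripper_width"]<.012: raise SystemExit("missed")
off=s["tool_pos"]-g0
for t in np.arange(.15,1.21,.15):
    a=t+.0227
    manip.move_linear(H+.132*(-np.cos(a)*yv+[0,0,np.sin(a)])+off,rate=.12); s=st(f"{t:.2f}")
    if s["gripper_width"]<.012: raise SystemExit("slipped")
manip.set_gripper(.088); manip.dwell(.4); st("open")
manip.move_linear(manip.state()["tool_pos"]+[0,0,.06],rate=.25)
manip.move_linear([.40,-.05,.30],rate=.3); st("end")
for n in("top","side"):
    c=cams.capture(n); np.savez(f"{n}3.npz",**c)
c=np.load("top3.npz")["image"];d=np.load("side3.npz")["image"]
cv2.imwrite("pics/c3.png",np.hstack([cv2.resize(c[130:240,110:240],(400,338)),cv2.resize(d[130:240,150:280],(400,338))]))
```

```text
low 13.5 [0.5257 0.1578 0.0779] F [0.3 0.9 0.6] w 0.036 g 0.0
gripped 13.8 [0.5275 0.1579 0.0794] F [ 4.  -1.2 -2.3] w 0.0218 g 25.0
0.15 14.1 [0.5278 0.1595 0.0988] F [ 2.2 -1.6 -4.5] w 0.0216 g 25.0
0.30 14.4 [0.5289 0.164  0.1178] F [ 1.2 -3.8 -3.2] w 0.0213 g 25.0
0.45 14.8 [0.5307 0.1713 0.1361] F [ 1.5 -5.4 -1.5] w 0.0217 g 25.0
0.60 15.1 [0.5331 0.1814 0.1531] F [-0.8 -5.3  0.4] w 0.0221 g 25.0
0.75 15.4 [0.5361 0.1939 0.1685] F [-1.7 -5.7  2.5] w 0.0216 g 25.0
0.90 15.7 [0.5397 0.2086 0.1818] F [-2.4 -5.1  5.6] w 0.0217 g 25.0
1.05 16.0 [0.5438 0.2252 0.1929] F [-3.3 -4.   7.4] w 0.0215 g 25.0
1.20 16.4 [0.5482 0.2436 0.2014] F [-3.8 -1.9  7. ] w 0.0218 g 25.0
open 17.8 [0.5481 0.2424 0.2005] F [ 0.2 -0.  -0.6] w 0.0881 g 0.0
end 19.4 [ 0.3999 -0.0495  0.2993] F [ 0.4  0.8 -0.7] w 0.0881 g 0.0
```

View pics/c3.png

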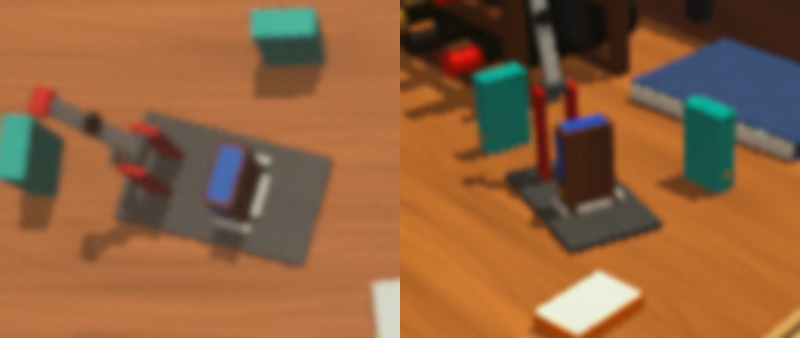

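The press arm is fully over and stays open. The new box stands free, its blue top at about (184,187) in the top image. Now I measure the box tops, and the fingertips at full opening.

Run:
```python
from h import *
c=dict(np.load("top3.npz")); P=cloud(c)
# new box
for ce,ar,m in blobs(c,(105,100,50),(125,255,255),(140,160,225,222)):
    q=np.argwhere(m)[:,::-1]; W=onplane(c,q,.110)[:,:2]*1000
    print("new",ce.round(1),ar,np.median(P[m],0).round(4),onplane(c,ce,.110)[0].round(4),cv2.minAreaRect(W.astype(np.float32)))
    e=np.linalg.eigh(np.cov(W.T))[1][:,1]; print("yaw",np.degrees(np.arctan2(e[1],e[0])))
roi=(285,165,385,222); r=[]
for n,lo,hi in(("green",(45,80,40),(80,255,255)),("blue",(105,100,50),(125,255,255)),("yel",(22,150,80),(32,255,255)),("red",(0,150,60),(6,255,255)),("white",(0,0,150),(180,60,255))):
    for ce,ar,m in blobs(c,lo,hi,roi,30):
        W=onplane(c,np.argwhere(m)[:,::-1],.106)[:,:2]; e=np.linalg.eigh(np.cov(W.T))[1][:,1]
        print(n,ce.round(1),ar,W.mean(0).round(4),"yaw",np.degrees(np.arctan2(e[1],e[0])).round(1))
# fingers in side view
s=dict(np.load("side3.npz")); S=cloud(s); t=manip.state()["tool_pos"]
k=s["intrinsics"]@R.from_rotvec(s["orientation"]).inv().apply(t-s["position"]); print("tcp px",k[:2]/k[2])
near=(np.linalg.norm(S[...,:2]-t[:2],axis=2)<.09)&(S[...,2]>t[2]-.03)&(S[...,2]<t[2]+.06)&(s["image"].max(2)<70)
Q=S[near]; print(len(Q), np.sort(Q[:,2])[:12].round(3)); 
a=manip.state()["tcp_rot"]; y=R.from_rotvec(a).as_matrix()[:,1]; d=(Q-t)@y
for sg in(1,-1):
    w=Q[(d*sg)>.02]; w=w[w[:,2]<w[:,2].min()+.008] if len(w) else w; print(sg,len(w),np.median(w,0).round(4) if len(w) else "", )
```

```text
new [182.6 186. ] 107 [0.5394 0.2131 0.1097] [0.5394 0.2129 0.11  ] ((539.5189819335938, 212.95111083984375), (17.29122543334961, 45.931358337402344), 76.90727233886719)
yaw 166.5901257313379
green [369.1 186.1] 117 [ 0.5484 -0.298 ] yaw -171.4
blue [358.7 185.4] 80 [ 0.5499 -0.2692] yaw -166.4
yel [347.8 184.6] 86 [ 0.5515 -0.2393] yaw 161.4
red [337.7 185. ] 71 [ 0.5501 -0.2113] yaw 60.1
white [327.1 184.7] 36 [ 0.5503 -0.1821] yaw 84.7
tcp px [227.47478508 150.23765694]
246 [0.327 0.327 0.327 0.327 0.327 0.328 0.328 0.328 0.328 0.328 0.328 0.328]
1 27 [ 0.4436 -0.0702  0.3306]
-1 24 [ 0.3459 -0.0481  0.3322]
```

```bash
cat >> h.py <<'E'
TY=np.radians(8.6); ty=np.array([-np.sin(TY),np.cos(TY),0])
DZ=.027   # true fingertips lie this much above the reported TCP
def slide(p,sgn,total,fmax,grip=20,tip=.060,step=.003):
    p=np.array([*p[:2],tip-DZ]); r=best(p,TY)
    manip.move_pose(p+[0,0,.09],r); manip.move_linear(p,rate=.12); st("down")
    manip.set_gripper(.0,grip); s=st("grip"); f0=s["contact_force"]@ty; q=s["tool_pos"].copy(); q[2]=p[2]; n=0
    while n<total:
        n+=step; manip.move_linear(q+sgn*n*ty,rate=.05); f=manip.state()["contact_force"]@ty-f0
        print(round(n*1000),round(f,1),end="; ")
        if abs(f)>fmax: break
    s=st("slid"); print("travel",(s["tool_pos"]-q)@ty)
    manip.set_gripper(.088); manip.move_linear(manip.state()["tool_pos"]+[0,0,.09],rate=.2)
E
python3 - <<'E'
from h import *
slide([.5395,-.2415],1,.033,11)
slide([.544,-.2697],-1,.006,7)
manip.move_pose([.50,.05,.22],best([.50,.05,.22],np.radians(-13.4))); st()
for n in("top","side"):
    c=cams.capture(n); np.savez(f"{n}4.npz",**c)
c=np.load("top4.npz")["image"];d=np.load("side4.npz")["image"]
cv2.imwrite("pics/c4.png",np.hstack([cv2.resize(c[150:235,280:390],(440,340)),cv2.resize(d[200:290,255:365],(360,340))]))
E
```

```text
down 21.6 [ 0.5403 -0.2418  0.0339] F [ 0.3 -0.3  0.1] w 0.0878 g 0.0
grip 22.1 [ 0.5403 -0.2418  0.0336] F [1.3 0.5 1.5] w 0.06 g 20.0
3 -4.3; 6 -5.8; 9 -5.3; 12 -6.4; 15 -6.3; 18 -6.0; 21 -6.0; 24 -6.2; 27 -4.8; 30 -6.1; 33 -15.1; slid 24.9 [ 0.5364 -0.213   0.0336] F [  1.7 -14.7  -1.1] w 0.0597 g 20.0
travel 0.028988444454970355
down 27.3 [ 0.5447 -0.2698  0.0337] F [-0.7  0.6 -0.3] w 0.088 g 0.0
grip 27.8 [ 0.5447 -0.27    0.0336] F [1.6 0.6 1.8] w 0.06 g 20.0
3 5.9; 6 15.0; slid 28.3 [ 0.545  -0.2715  0.0335] F [-2.5 15.1 10.2] w 0.0601 g 20.0
travel -0.0015415143729461123
 30.8 [0.4997 0.0495 0.2189] F [ 0.7  0.4 -0.4] w 0.0883 g 0.0
```

View pics/c4.png

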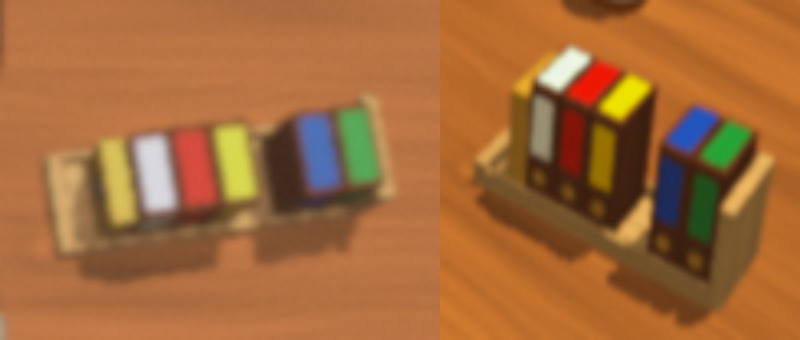

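The gap between yellow and blue is fully open and all the row boxes stand upright; gap centre is about (346,190) in the top image. Next I fetch the new box and carry it over the gap.

Run:
```python
from h import *
c=dict(np.load("top4.npz")); roi=(285,165,385,222); C={}
for n,lo,hi in(("green",(45,80,40),(80,255,255)),("blue",(105,100,50),(125,255,255)),("yel",(22,150,80),(32,255,255)),("red",(0,150,60),(6,255,255)),("white",(0,0,150),(180,60,255))):
    b=[x for x in blobs(c,lo,hi,roi,30)]
    b=max(b,key=lambda x:x[0][0]); C[n]=onplane(c,b[0],.106)[0]; print(n,b[0].round(1),b[1],C[n].round(4), round(C[n]@ty,4))
mid=(C["blue"]+C["yel"])/2; print("mid",mid,"sep",(C["yel"]-C["blue"])@ty)
ny=np.radians(-13.4); p=np.array([.5394,.2129,.039]); r=best(p,ny)
manip.move_pose(p+[0,0,.10],r); manip.move_linear(p,rate=.12); st("down")
manip.set_gripper(.0,25); s=st("grip")
if s["gripper_width"]<.05: raise SystemExit("missed")
manip.move_linear(p+[0,0,.13],rate=.12); st("up")
t=np.array([*mid[:2],.165]); manip.move_pose(t,best(t,TY)); manip.dwell(.2); st("over")
for n in("top","side"):
    c=cams.capture(n); np.savez(f"{n}5.npz",**c)
np.save("mid.npy",mid)
d=np.load("side5.npz")["image"]; cv2.imwrite("pics/c5.png",cv2.resize(d[150:290,225:375],(640,597)))
```

```text
green [369.1 186.1] 115 [ 0.5483 -0.2978  0.106 ] -0.3765
blue [359.4 187.6] 99 [ 0.5437 -0.271   0.106 ] -0.3493
yel [338.4 190.3] 158 [ 0.5353 -0.213   0.106 ] -0.2906
red [328.2 191.5] 161 [ 0.5315 -0.1849  0.106 ] -0.2623
white [318.4 192.9] 160 [ 0.527  -0.1578  0.106 ] -0.2348
mid [ 0.53950814 -0.2420216   0.106     ] sep 0.05865322620044635
down 32.7 [0.5402 0.213  0.0399] F [-0.1  0.3  0.5] w 0.0881 g 0.0
grip 33.2 [0.5398 0.2131 0.0395] F [ 0.4 -0.3  1.9] w 0.0597 g 25.0
up 34.4 [0.5386 0.2126 0.1678] F [-0.2 -0.8 -2.5] w 0.0599 g 25.0
over 36.3 [ 0.5399 -0.2411  0.165 ] F [ 0.7  0.6 -1.4] w 0.0594 g 25.0
```

View pics/c5.png

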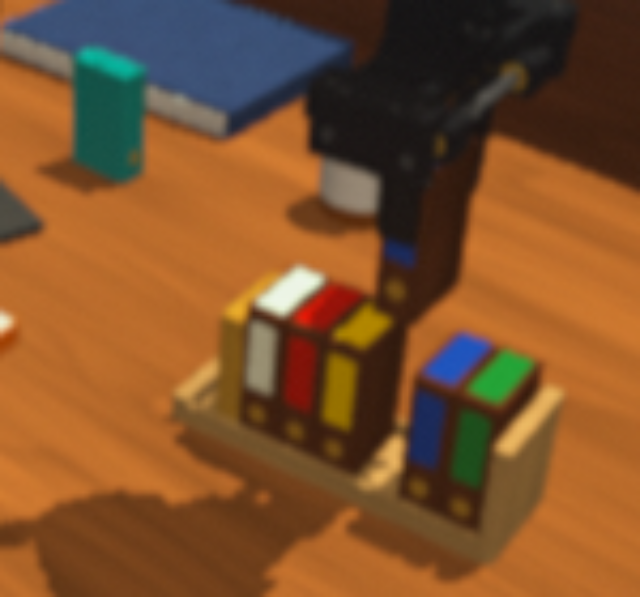

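The new box hangs upright over the gap (side image, held box at about (322,216)). I lower it with force watching.

Run:
```python
from h import *
mid=np.load("mid.npy"); f0=manip.state()["contact_force"]; sh=0.; z=.165; tries=0
manip.move_linear([*mid[:2],.138],rate=.08); z=.138
while z>.0345:
    z=max(z-.005,.0345); q=mid+sh*ty; manip.move_linear([q[0],q[1],z],rate=.07)
    f=manip.state()["contact_force"]-f0; fy=f@ty
    print(round(z,4),"fz",round(f[2],1),"fy",round(fy,1),"sh",sh,end=" | ")
    if f[2]>7 and z>.045:
        tries+=1
        if tries>8: print("stuck"); break
        z+=.008; manip.move_linear([q[0],q[1],z],rate=.07)
        sh=[.001,-.001,.002,-.002,.003,-.003,.0015,-.0015][tries-1]
    elif abs(fy)>4: sh+=.0005*np.sign(fy)
    elif f[2]>7: break
st("\nend")
```

```text
0.133 fz 1.3 fy -0.2 sh 0.0 | 0.128 fz -0.4 fy 0.6 sh 0.0 | 0.123 fz 0.2 fy 0.0 sh 0.0 | 0.118 fz 1.3 fy 0.1 sh 0.0 | 0.113 fz 2.0 fy -0.0 sh 0.0 | 0.108 fz 1.0 fy -0.6 sh 0.0 | 0.103 fz 0.8 fy 1.2 sh 0.0 | 0.098 fz 0.8 fy 1.1 sh 0.0 | 0.093 fz -0.3 fy 0.5 sh 0.0 | 0.088 fz -0.3 fy -0.2 sh 0.0 | 0.083 fz 0.9 fy -0.3 sh 0.0 | 0.078 fz 0.2 fy 1.0 sh 0.0 | 0.073 fz 0.1 fy -0.0 sh 0.0 | 0.068 fz -0.1 fy 0.7 sh 0.0 | 0.063 fz 1.2 fy 0.8 sh 0.0 | 0.058 fz 0.6 fy -0.1 sh 0.0 | 0.053 fz -0.1 fy 0.3 sh 0.0 | 0.048 fz 0.2 fy 0.1 sh 0.0 | 0.043 fz -0.4 fy 0.1 sh 0.0 | 0.038 fz -0.2 fy -0.5 sh 0.0 | 0.0345 fz 3.7 fy -0.4 sh 0.0 | 
end 42.1 [ 0.5404 -0.2424  0.0352] F [ 1.  -0.5  1.7] w 0.06 g 25.0
```

Seated without resistance. I release, retreat and verify.

Run:
```python
from h import *
p=manip.state()["tool_pos"]; manip.set_gripper(.088); manip.move_linear(p+[0,0,.10],rate=.15)
manip.move_pose([.45,.05,.22],best([.45,.05,.22],0)); st()
c=cams.capture("top"); d=cams.capture("side"); P=cloud(c)
for n,lo,hi in(("green",(45,80,40),(80,255,255)),("blue",(105,100,50),(125,255,255)),("yel",(22,150,80),(32,255,255)),("red",(0,150,60),(6,255,255)),("white",(0,0,150),(180,60,255))):
    for ce,a,m in blobs(c,lo,hi,(285,165,385,222),30): W=onplane(c,ce,.106)[0]; print(n,ce.round(1),a,round(W@ty,4),"z",np.median(P[m][:,2]).round(4))
cv2.imwrite("pics/c6.png",np.hstack([cv2.resize(c["image"][120:235,110:390],(440,181*2)),cv2.resize(d["image"][130:290,150:365],(360,362))]))
```

```text
44.8 [0.4501 0.0495 0.2194] F [ 0.5 -0.1 -0.2] w 0.088 g 0.0
green [369.1 186.1] 117 -0.3766 z 0.1059
blue [349. 189.] 104 -0.3202 z 0.1057
blue [359.4 187.6] 99 -0.3493 z 0.1057
yel [338.6 190.2] 168 -0.2911 z 0.1059
yel [309.7 199.9] 38 -0.2082 z 0.0913
red [328.3 191.7] 166 -0.2624 z 0.1058
white [318.4 193. ] 157 -0.2348 z 0.1057
```

View pics/c6.png

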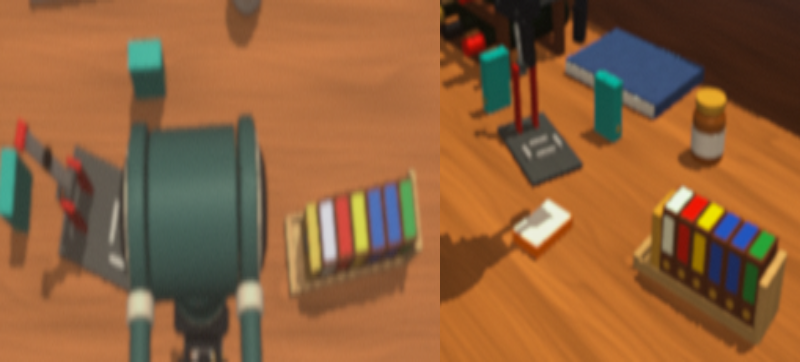

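The two blue boxes stand side by side, 29.1 mm apart, at (349,189) and (359,188) in the top image. All six tops are level at 106 mm, the press is open and empty, and the robot is clear. I hand in.

```bash
python3 -c "
from cell import order
print(order.close_job())"
```

```text
the job is handed in; nothing more can be done
None
```

The job is handed in at about 45 s: the new blue box stands fully home beside its twin on the bookend side (29.1 mm between centres), all six boxes stand level in the tray, and the press is open.

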